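# Lay the tank port cap flat on its cork mat

### The job

The larger steel tank cap has been left standing on edge on the round cork mat, where a nudge could send it to the floor. Tip it over with a light push, without lifting it, so that it lies flat and wholly on the mat with its knob on top. Leave the smaller cap standing as it is, and do not disturb the miniature bottle.

Things in the scene. Friction and masses are not known exactly. Their poses are not given: they have to be found in the camera images.
- cap_centre (a point): Larger steel cap: 12-sided disc 88 mm across, 14 mm thick, 0.2-0.4 kg, knob (24 mm wide, 22 mm out) amid one face. Stands on a rim flat on the mat, knob level, roughly away from the mat's middle; topples if leaned 10 deg, under 1 N near its top edge, landing 50 mm off. Point: disc centre, 44 mm over the mat standing, 7 mm lying. x: out along the knob (up when done); z: up while it stands.
- mat_top (a point): Centre of the upper face of the round brown cork mat, 200 mm diameter, 4 mm thick, fixed to the table. The point is 4 mm above the table; z up.
- small_cap_centre (a point): A smaller steel cap of the same form (12-sided disc 60 mm across flats, 14 mm thick, knob 18 mm diameter standing 16 mm out), standing on edge on the table beside the mat. The point is the centre of the disc, 30 mm above the table; x along its knob, z up. It is to stay standing.
- mini_centre (a point): A miniature amber glass bottle with a red wax top, 38 mm diameter, 111 mm high. The point is on its axis, 50 mm above the table. To be left alone. It, the small cap, a hip flask (116 mm high) and a small steel cup (50 mm high) stand around the mat, 150 to 210 mm from its middle, none on the larger cap's knob side.
Not all that is in view belongs to the job. Leave any orange or red look-alike of the part that bears cap_centre alone. Leave any green look-alike of the part that bears small_cap_centre alone.

How it is judged:
By the outcome, as a careful person would: the job done as asked, in the order asked, and still so for the second after the job is handed in, with the robot touching nothing.
It also fails if it takes over 29 s, if anything falls off the work surface, if the arm or the gripper's body presses on something with over 40 N, if the wrist force passes 120 N, or if a joint passes its speed limit or range.

### The arm

A 6-joint arm with a two-finger parallel gripper is mounted at the origin on the work surface. World frame = base frame: x ahead of the robot, y to its left, z up, the work surface at z = 0. Lengths are in m, angles in rad, forces in N, time in s.
With the tool pointing down it reaches from about 0.375 to 0.9 m from the base axis. Payload 3.1 kg.
Tool frame: the origin (TCP) lies at the very end of the fingers, on their centre line; the grasp point (between the pads) lies 19 mm behind it (tcp_to_grasp is the distance from the TCP to the grasp point, in m); z points along the fingers, y is the line along which they close (so a half turn about z gives the same grasp; the last joint's range is limited). The gripper opens to 87 mm and grips with 3 to 60 N. Pads are 19 mm wide; open, the fingers measure 117 mm over their backs; the gripper's body (75 mm by 190 mm) begins 51 mm behind the grasp point.
Start: joints at [1.052, 0.527, 1.433, -0, 1.181, -0.178], TCP at [0.208, 0.589, 0.223] pointing down, gripper open.
Joint ranges: [-3.08, 3.08], [-0.75, 2.2], [0.22, 2.44], [-1.43, 4.57], [0, 2.65], [-2.85, 2.85]. Speed limits (rad/s): [2.79, 2.79, 3.14, 3.14, 3.14, 3.14].

### API

Orientations are given as a unit quaternion [w, x, y, z].
In Python, from cell import * gives the robot as it stands.
- The arm moves only by the tool carry_out, never from a script. Its argument "commands" is one flat list of numbers, 7 for each row, row after row: the shift along the tool's x, y, z in cm, then the turn, a rotation vector about the tool's x, y, z in rad, then the opening in per cent of the stroke, from 0 (shut) to 100 (fully open). In form: [dx, dy, dz, ax, ay, az, fingers, dx, dy, dz, ax, ay, az, fingers, ...]. A call has exactly 10 rows; each row is the pose to reach, as a shift and turn from the pose commanded when the call began, along the tool's axes at that moment; what a row does not reach only later rows make up. A row lasts 1/10 s, in which the tool goes at most 50 mm and 8.59 degrees, less where a joint would pass 70% of its speed; a pose out of reach is approached as far as the arm can. A call with a gripper value outside its range is refused whole. The fingers move at their own pace and stop on an object; the grip force is fixed at half the most. Time passes only in rows, so rows that repeat a pose let the fingers close, or fill a call up. It gives the time, the measured TCP pose, the force, the opening and the grip force at its end, in the units of the state.
- sense(): the state, without advancing time (a new reading comes with each control period).
- get_image(name): name is "side" or "top"; returns a dict with "pixels" (384x512x3 uint8, red, green, blue), "range_z" (384x512 float32, m along the optical axis (not along the pixel's ray), 0 where there is no reading), "fx", "fy", "cx", "cy" (pixels), "D" ([k1, k2, p1, p2, k3] as OpenCV has them; the pictures are not rectified), "view" (4x4, takes a point from world to camera coordinates). Camera axes: x right, y down, z forward; pixel columns grow to the right and rows downward; lengths in m; the calibration is good to about 2 mm. A picture is of the moment at which its call begins.
- sign_off(): hands the job in; it is judged then, once.
The state is a dict: "clock": time; "joint_positions": joint angles; "qvel": joint speeds; "tau": joint torques, N m; "eef_pos": TCP position; "tcp_rot": TCP orientation; "force": force on the tool from outside, world axes, zero at the start; "torque": the same for the moment, N m; "opening": finger opening in m; "grasp_force": force on a finger pad.
Only numpy, scipy, OpenCV 4.12 (cv2) and the standard library are available. Lean on these libraries where they do the work, as an engineer would, in place of code of your own. Each camera call takes 0.05 s, during which the arm holds its last target. There are 200 camera calls.

## Working session

There is one attempt and no reset: what is moved stays moved. The work goes in short steps, Python scripts to look and compute and a tool call to move; the robot and the scene stay as the last step left them, time stands still between calls to the robot, and variables do not carry over. Pictures are saved under pics/ and viewed, at most 10 in all, crops included, and the job is handed in when it is done.

Besides the shell and the picture viewer there is one more tool, called by a JSON object that holds its "op" and its "data", one argument or row to a line. carry_out: Moves the arm, as the interface text tells. Its arguments: {"type":"object","properties":{"commands":{"type":"array"}},"required":["commands"]}

```bash
mkdir -p pics
cat > h.py <<'E'
from cell import *
import numpy as np, cv2
def grab(n):
    im=get_image(n); return im
def save(im,name): cv2.imwrite('pics/'+name,cv2.cvtColor(im['pixels'],cv2.COLOR_RGB2BGR))
def cloud(im):
    h,w=im['range_z'].shape
    K=np.array([[im['fx'],0,im['cx']],[0,im['fy'],im['cy']],[0,0,1]])
    u,v=np.meshgrid(np.arange(w),np.arange(h))
    p=cv2.undistortPoints(np.stack([u,v],-1).reshape(-1,1,2).astype(np.float64),K,np.array(im['D'])).reshape(h,w,2)
    z=im['range_z'][...,None]
    c=np.concatenate([p*z,z],-1)
    T=np.linalg.inv(im['view'])
    P=c@T[:3,:3].T+T[:3,3]; P[im['range_z']==0]=np.nan
    return P
E
python3 - <<'E'
from h import *
s=sense(); print(s)
for n in ['top','side']:
    im=grab(n); save(im,n+'1.png'); np.save(n+'1.npy',cloud(im)); np.save(n+'1rgb.npy',im['pixels']); print(im['view'],im['fx'])
E
```

```text
{'clock': 0.0, 'joint_positions': array([ 1.05254810e+00,  5.28470101e-01,  1.43389014e+00, -2.03644011e-05,
        1.18139563e+00, -1.78521136e-01]), 'qvel': array([-4.90930604e-05, -1.30775396e-03, -2.92307649e-04,  3.73722438e-04,
        3.30416980e-04,  6.52031795e-04]), 'tau': array([ 3.16994083e-04, -4.40037239e+01, -1.76591402e+01,  6.34055422e-02,
        5.82486601e-02, -1.65975707e-04]), 'eef_pos': array([0.20789229, 0.58863925, 0.22157309]), 'tcp_rot': array([-3.60389796e-04,  1.69043942e-01,  9.85607922e-01, -1.01984674e-03]), 'force': array([-0.70042847,  0.28310147, -0.24533814]), 'torque': array([ 0.0023698 , -0.03890088,  0.052952  ]), 'grasp_force': 0.0, 'opening': 0.08688583444878324}
[[ 0.01858088 -0.99977569 -0.01016436  0.0410945 ]
 [-0.98769052 -0.01677517 -0.15551859  0.63284032]
 [ 0.1553132   0.01292892 -0.98778067  1.09818305]
 [ 0.          0.          0.          1.        ]] 467.47155125419164
[[ 0.93471604 -0.35506911 -0.0152268  -0.57517954]
 [-0.26298674 -0.66222083 -0.70164203  0.25353109]
 [ 0.2390479   0.65984051 -0.7123669   0.95360847]
 [ 0.          0.          0.          1.        ]] 487.8378279172884
```

View pics/top1.png

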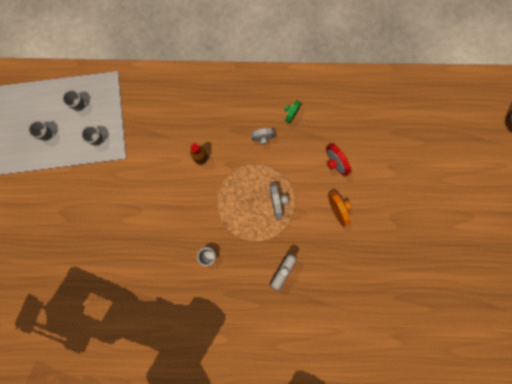

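View pics/side1.png

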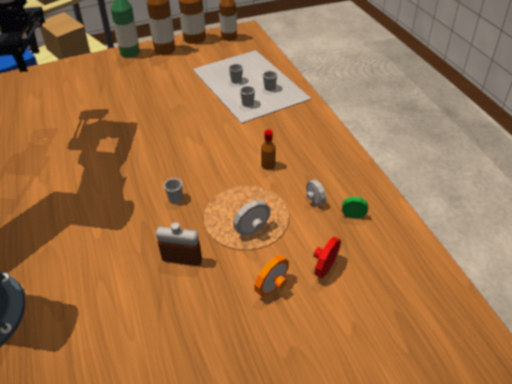

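The top view shows the mat at about (256,203). The larger cap stands at (277,200) with its knob to the right (−y) at (286,199). The small cap is at (263,135), the mini bottle at (199,153), and the red and orange look-alikes are at (339,160) and (341,207). The side view agrees, with the cap at (252,217) and the flask at (180,244).

Run:
```python
import numpy as np,cv2
for n,box in [('top',(265,175,295,225)),('side',(228,192,276,245))]:
    P=np.load(n+'1.npy'); rgb=np.load(n+'1rgb.npy'); hsv=cv2.cvtColor(rgb,cv2.COLOR_RGB2HSV)
    print(n,'table z',np.nanmedian(P[300:340,300:400,2]))
    r=np.zeros(P.shape[:2],bool); x0,y0,x1,y1=box; r[y0:y1,x0:x1]=1
    m=r&(hsv[...,1]<70)&(P[...,2]>.012)
    Q=P[m]; print(m.sum(),'min',Q.min(0),'max',Q.max(0))
    for lo,hi in [(.01,.035),(.035,.06),(.06,.08),(.08,.1)]:
        q=Q[(Q[:,2]>lo)&(Q[:,2]<hi)]
        if len(q): print(lo,len(q),q.mean(0).round(4),q.min(0).round(3),q.max(0).round(3))
    t=Q[Q[:,2]>.07]; c=t[:,:2].mean(0); w,v=np.linalg.eigh(np.cov(t[:,:2].T)); print('axis n',v[:,0],np.sqrt(w),c)
    # mat by colour
    mm=(hsv[...,0]>8)&(hsv[...,0]<20)&(rgb[...,0]>150)&(P[...,2]<.02)
    mm=cv2.morphologyEx(mm.astype(np.uint8),cv2.MORPH_OPEN,np.ones((5,5)))
    k,l,st,ce=cv2.connectedComponentsWithStats(mm)
    for i in range(1,k):
        if 1500<st[i,4]<9000:
            q=P[l==i]; print('mat',st[i],np.nanmin(q,0),np.nanmax(q,0),(np.nanmin(q,0)+np.nanmax(q,0))/2)
    H=P[...,2]
    for nm,(a,b,c_,d) in dict(red=(322,140,356,178),orange=(326,185,356,230),flask=(265,240,300,295)).items():
        if n=='top':
            q=P[b:d,a:c_].reshape(-1,3); q=q[q[:,2]>.015]; print(nm,q.min(0),q.max(0))
```

```text
top table z -0.0005305223842511086
279 min [ 0.57074225 -0.02305675  0.03842897] max [0.65333536 0.01679318 0.0970307 ]
0.035 58 [ 0.6159 -0.0118  0.0549] [ 0.584 -0.023  0.038] [0.629 0.014 0.06 ]
0.06 70 [0.6034 0.0024 0.071 ] [ 0.571 -0.023  0.06 ] [0.653 0.017 0.08 ]
0.08 151 [0.6122 0.0046 0.0878] [ 0.581 -0.008  0.08 ] [0.643 0.017 0.097]
axis n [ 0.21203501 -0.97726207] [0.00426616 0.02088721] [0.60981558 0.00423726]
mat [ 122   83  164   42 4354] [ 0.82043367 -0.01874308 -0.00831579] [0.93368844 0.41681183 0.00721162] [ 8.77061055e-01  1.99034376e-01 -5.52087841e-04]
mat [ 248   85  258   43 5399] [ 0.82000151 -0.59328896 -0.00879314] [0.93465722 0.08022306 0.00706509] [ 8.77329368e-01 -2.56532950e-01 -8.64022016e-04]
mat [  82  241  197   47 5419] [ 0.40076257 -0.00494525 -0.00976666] [0.51312803 0.48679198 0.00746625] [ 0.4569453   0.24092337 -0.0011502 ]
mat [ 290  244  222   49 5431] [ 0.40113435 -0.58146471 -0.0085525 ] [ 0.51315482 -0.03496415  0.00781843] [ 4.57144588e-01 -3.08214430e-01 -3.67037182e-04]
mat [   0  298  155   86 5595] [ 0.17147132  0.29295189 -0.007656
[... 151 characters left out ...]
2955  0.09130256]
orange [ 0.55519819 -0.17937908  0.01503638] [ 0.63726199 -0.1253891   0.09201198]
flask [ 0.40463241 -0.0432517   0.01589943] [0.48546321 0.01563714 0.11921342]
side table z -0.001303662435735653
833 min [ 0.57010027 -0.02674047  0.01232106] max [0.65374384 0.01227191 0.09439378]
0.01 100 [ 0.6063 -0.0044  0.0253] [ 0.576 -0.011  0.012] [0.651 0.008 0.035]
0.035 321 [ 0.6109 -0.0086  0.0497] [ 0.57  -0.027  0.035] [0.654 0.009 0.06 ]
0.06 235 [ 0.6064 -0.0034  0.0697] [ 0.571 -0.024  0.06 ] [0.653 0.007 0.08 ]
0.08 177 [0.6114 0.0012 0.0868] [ 0.584 -0.008  0.08 ] [0.644 0.012 0.094]
axis n [ 0.16670479 -0.98600685] [0.00398047 0.01849881] [ 6.08962291e-01 -4.83129790e-04]
```

{"op": "carry_out", "data": {
  "commands": [-3.2, -2.5, 0, 0, 0, 0.1, 0, -6.4, -5, 0, 0, 0, 0.2, 0, -9.6, -7.5, 0, 0, 0, 0.3, 0, -12.8, -10, 0, 0, 0, 0.4, 0, -16, -12.5, 0, 0, 0, 0.5, 0, -19.2, -15, 0, 0, 0, 0.6, 0, -22.4, -17.5, 0, 0, 0, 0.7, 0, -25.6, -20, 0, 0, 0, 0.8, 0, -28.8, -22.5, 0, 0, 0, 0.92, 0, -32, -25, 0, 0, 0, 1.03, 0]
}}

```text
clock: 1.1
eef_pos: [0.4271, 0.2453, 0.2223]
tcp_rot: [-0.0, 0.634, 0.773, -0.0]
force: [0.6, 0.2, -0.3]
opening: 0.0154
grasp_force: 0.0
```

```bash
cat > go.py <<'E'
from h import *
from scipy.spatial.transform import Rotation as R
import sys
s=sense(); q=s['tcp_rot']; M=R.from_quat([q[1],q[2],q[3],q[0]]).as_matrix()
t=np.array(list(map(float,sys.argv[1:4])))
print(s['clock'],s['eef_pos'].round(4),'force',s['force'].round(2),'\n',M.round(3),'\nshift cm',(M.T@(t-s['eef_pos'])*100).round(2))
E
python3 go.py .622 -.055 .222
python3 - <<'E'
from h import *
# mat centre: cast the mat's visible pixel outline bbox centre from the top picture
P=np.load('top1.npy'); print(P[203,256],P[203,219],P[203,294],P[166,256],P[240,256])
E
```

```text
1.1 [0.4271 0.2453 0.2223] force [ 0.57  0.15 -0.27] 
 [[-0.195  0.981 -0.001]
 [ 0.981  0.195 -0.   ]
 [-0.    -0.001 -1.   ]] 
shift cm [-3.326e+01  1.326e+01  3.000e-02]
[ 6.14849356e-01  5.30148045e-02 -1.57918695e-04] [0.61255423 0.14715154 0.00482469] [ 0.61615328 -0.04379798  0.00251571] [0.71096981 0.05478506 0.00193952] [0.52033738 0.05119183 0.00556157]
```

{"op": "carry_out", "data": {
  "commands": [-3.7, 1.5, 0, 0, 0, 0, 0, -7.4, 3, 0, 0, 0, 0, 0, -11.1, 4.4, 0, 0, 0, 0, 0, -14.8, 5.9, 0, 0, 0, 0, 0, -18.5, 7.4, 0, 0, 0, 0, 0, -22.2, 8.9, 0, 0, 0, 0, 0, -25.9, 10.3, 0, 0, 0, 0, 0, -29.6, 11.8, 0, 0, 0, 0, 0, -33.3, 13.3, 0, 0, 0, 0, 0, -33.3, 13.3, 0, 0, 0, 0, 0]
}}

```text
clock: 2.1
eef_pos: [0.6265, -0.0578, 0.2221]
tcp_rot: [0.002, 0.634, 0.773, 0.0]
force: [-0.6, -0.5, -0.0]
opening: 0.0009
grasp_force: 0.0
```

```bash
python3 go.py .622 -.055 .078
```

```text
2.1 [ 0.6265 -0.0578  0.2221] force [-0.55 -0.49 -0.  ] 
 [[-0.195  0.981  0.003]
 [ 0.981  0.195 -0.002]
 [-0.003  0.003 -1.   ]] 
shift cm [ 0.41 -0.42 14.41]
```

{"op": "carry_out", "data": {
  "commands": [0, 0, 2, 0, 0, 0, 0, 0, 0, 4, 0, 0, 0, 0, 0, 0, 6, 0, 0, 0, 0, 0, 0, 8, 0, 0, 0, 0, 0, 0, 10, 0, 0, 0, 0, 0, 0, 12, 0, 0, 0, 0, 0, 0, 13.5, 0, 0, 0, 0, 0.4, -0.2, 14.4, 0, 0, 0, 0, 0.4, -0.2, 14.4, 0, 0, 0, 0, 0.4, -0.2, 14.4, 0, 0, 0, 0]
}}

```text
clock: 3.1
eef_pos: [0.6209, -0.0491, 0.0789]
tcp_rot: [0.0, 0.632, 0.775, 0.0]
force: [0.2, 0.9, -0.3]
opening: 0.0003
grasp_force: 0.0
```

```bash
python3 go.py .614 -.012 .078; python3 -c "
from h import *
im=grab('side'); save(im,'side2.png'); cv2.imwrite('pics/side2c.png',cv2.resize(cv2.cvtColor(im['pixels'],cv2.COLOR_RGB2BGR)[120:320,140:400],None,fx=3,fy=3))"
```

```text
3.1 [ 0.6209 -0.0491  0.0789] force [ 0.19  0.92 -0.29] 
 [[-0.2   0.98  0.  ]
 [ 0.98  0.2  -0.  ]
 [-0.    0.   -1.  ]] 
shift cm [3.77 0.07 0.09]
```

View pics/side2c.png

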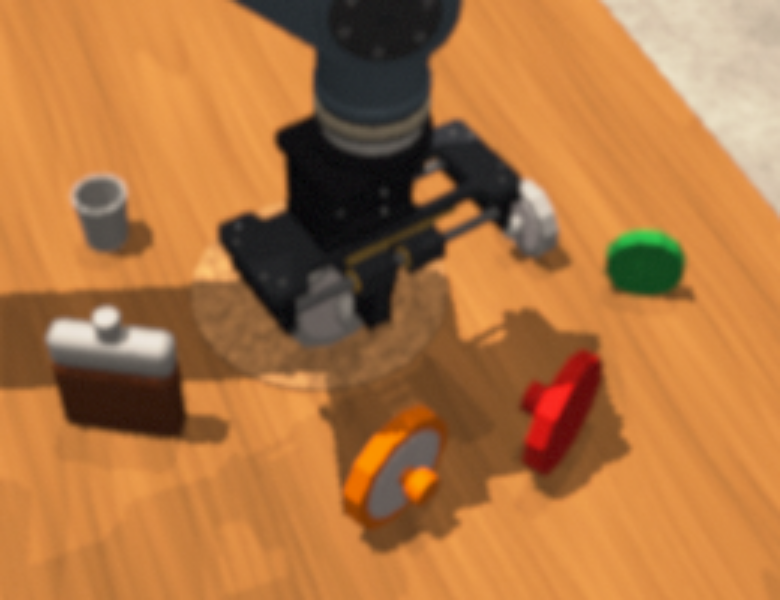

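The crop shows the shut fingers in front of the knob face at about (380,290). The larger cap is still standing at (325,300), and the neighbouring objects have not moved. Next comes a slow push.

{"op": "carry_out", "data": {
  "commands": [1, 0, 0, 0, 0, 0, 0, 2, 0, 0, 0, 0, 0, 0, 2.7, 0, 0, 0, 0, 0, 0, 3, 0, 0, 0, 0, 0, 0, 3.3, 0, 0, 0, 0, 0, 0, 3.6, 0, 0, 0, 0, 0, 0, 3.9, 0, 0, 0, 0, 0, 0, 4.2, 0, 0, 0, 0, 0, 0, 4.5, 0, 0, 0, 0, 0, 0, 4.8, 0, 0, 0, 0, 0, 0]
}}

```text
clock: 4.15
eef_pos: [0.6111, -0.0022, 0.0785]
tcp_rot: [-0.0, 0.633, 0.774, 0.0]
force: [0.4, 0.2, -0.3]
opening: 0.0002
grasp_force: 0.0
```

```bash
cat > look.py <<'E'
from h import *
import sys
P=cloud(grab('side')); rgb=None
q=P[150:260,200:300].reshape(-1,3)
q=q[(q[:,2]>.012)&(q[:,2]<.11)&(abs(q[:,0]-.61)<.06)&(abs(q[:,1]-.03)<.1)]
print(len(q),q.min(0),q.max(0))
E
python3 look.py; python3 go.py .611 0 .078; python3 -c "
from h import *
im=grab('side'); cv2.imwrite('pics/side3c.png',cv2.resize(cv2.cvtColor(im['pixels'],cv2.COLOR_RGB2BGR)[120:320,140:400],None,fx=3,fy=3))"
```

```text
934 [ 0.56764021 -0.02104212  0.01201695] [0.65654087 0.02082099 0.10976809]
4.2 [ 0.6108 -0.0016  0.0785] force [-0.07  0.01  0.49] 
 [[-0.2    0.98  -0.   ]
 [ 0.98   0.2    0.   ]
 [ 0.001 -0.    -1.   ]] 
shift cm [0.15 0.05 0.05]
```

View pics/side3c.png

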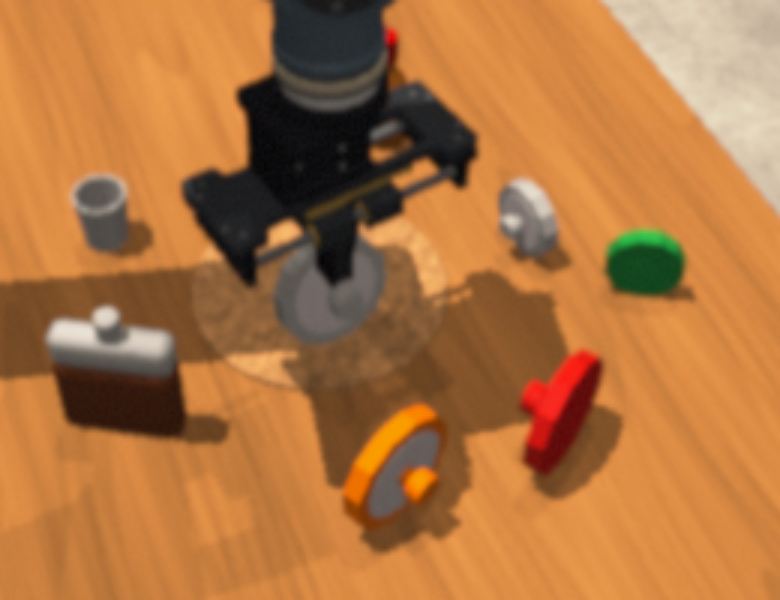

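The cap at (330,295) is leaning back against the fingers, and the fingers sit above the knob. I'll push a little further.

{"op": "carry_out", "data": {
  "commands": [0.3, 0, 0, 0, 0, 0, 0, 0.6, 0, 0, 0, 0, 0, 0, 0.9, 0, 0, 0, 0, 0, 0, 1.2, 0, 0, 0, 0, 0, 0, 1.5, 0, 0, 0, 0, 0, 0, 1.5, 0, 0, 0, 0, 0, 0, 1.5, 0, 0, 0, 0, 0, 0, 1.5, 0, 0, 0, 0, 0, 0, 1.5, 0, 0, 0, 0, 0, 0, 1.5, 0, 0, 0, 0, 0, 0]
}}

```text
clock: 5.25
eef_pos: [0.6081, 0.0123, 0.0785]
tcp_rot: [0.0, 0.633, 0.774, -0.0]
force: [-0.8, 0.2, -0.2]
opening: 0.0006
grasp_force: 0.0
```

```bash
python3 go.py .611 0 .078; python3 -c "
from h import *
im=grab('side'); cv2.imwrite('pics/side4c.png',cv2.resize(cv2.cvtColor(im['pixels'],cv2.COLOR_RGB2BGR)[120:320,140:400],None,fx=3,fy=3))"
```

```text
5.25 [0.6081 0.0123 0.0785] force [-0.76  0.18 -0.22] 
 [[-0.2   0.98  0.  ]
 [ 0.98  0.2  -0.  ]
 [-0.    0.   -1.  ]] 
shift cm [-1.26  0.03  0.05]
```

View pics/side4c.png

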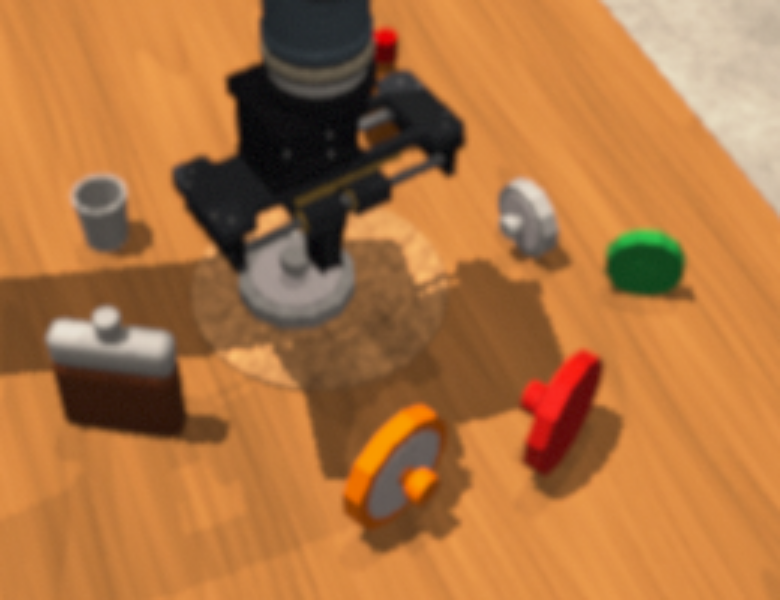

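The cap now lies flat with its knob up at (295,265), inside the mat. I'll lift away and confirm.

{"op": "carry_out", "data": {
  "commands": [0, 0, -2, 0, 0, 0, 0, 0, 0, -5, 0, 0, 0, 0, 0, 0, -9, 0, 0, 0, 0, -3, 0, -13, 0, 0, 0, 0, -7, 0, -15, 0, 0, 0, 0, -11, 0, -15, 0, 0, 0, 0, -15, 0, -15, 0, 0, 0, 0, -19, 0, -15, 0, 0, 0, 0, -20, 0, -15, 0, 0, 0, 0, -20, 0, -15, 0, 0, 0, 0]
}}

```text
clock: 6.3
eef_pos: [0.6479, -0.1853, 0.2281]
tcp_rot: [-0.0, 0.634, 0.774, 0.0]
force: [0.3, -0.7, -0.0]
opening: 0.0002
grasp_force: 0.0
```

```bash
python3 -c "
from h import *
im=grab('side'); P=cloud(im); cv2.imwrite('pics/side5c.png',cv2.resize(cv2.cvtColor(im['pixels'],cv2.COLOR_RGB2BGR)[120:320,140:400],None,fx=3,fy=3))
q=P.reshape(-1,3); q=q[(np.hypot(q[:,0]-.615,q[:,1]-.053)<.11)&(q[:,2]>.013)&(q[:,2]<.1)]
print(len(q),q.min(0),q.max(0),np.hypot(q[:,0]-.615,q[:,1]-.053).max())
print(sense()['eef_pos'],sense()['clock'])"
```

```text
905 [0.5573226  0.01465317 0.01304299] [0.64746473 0.10788356 0.04357427] 0.06038988854782993
[ 0.64752103 -0.18347038  0.22804588] 6.35
```

View pics/side5c.png

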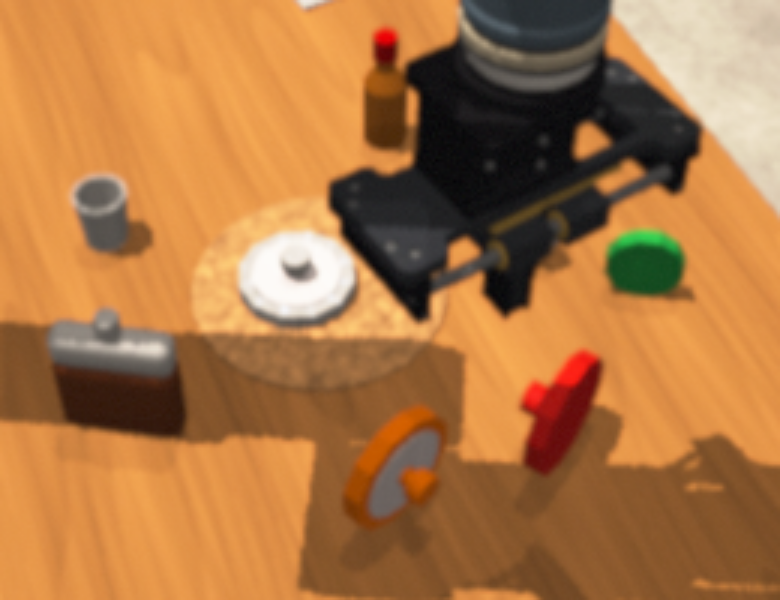

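The cap at (297,275) lies flat on the mat with its knob up, and its outer edge is within 60 mm of the mat's centre. The bottle at (385,95) and the other objects in view are undisturbed. The small cap is hidden behind the gripper, which is well above it, and it was still standing in the previous picture.

```bash
python3 -c "
from cell import *
print(sign_off())"
```

```text
the job is handed in; nothing more can be done
None
```

The larger cap was tipped over with a light push and lies flat, knob up and wholly on the mat; the bottle was not disturbed, and the small cap was standing when last seen, just before the arm backed away and hid it from the camera. The job was handed in at about 6.4 s.

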